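# Sweep loose sample tubes into the collecting tray

## Robot

A 7-joint arm with a two-finger parallel gripper is mounted at the origin on a cart in front of the work surface, level with it; the furniture and walls round the work are solid. World frame = base frame: x ahead of the robot, y to its left, z up, the work surface at z = 0. Lengths are in m, angles in rad, forces in N, time in s.
With the tool pointing down it reaches from about 0.4 to 0.9 m from the base axis. Payload 5.5 kg.
Tool frame: the origin (TCP) lies on the centre line of the jaws, within the pads' length; the fingertips stand 11 mm ahead of it and the grasp point (between the pads) lies 8 mm behind it (r.tips_ahead is the distance from the TCP to the fingertips, in m); x points along the fingers, y is the direction in which the jaws open and shut, and the axes are right-handed (so a half turn about x gives the same grasp; the last joint's range is limited). The gripper opens to 85 mm and grips with 20 to 120 N. Pads are 22 mm wide; open, the fingers measure 114 mm over their backs; the gripper's body (76 mm by 85 mm) begins 54 mm behind the grasp point. The pads swing forward as they close: fully open they stand 13 mm farther back than shut.
Start: joints at [1.559, 0.501, -0.427, 1.55, 0.221, 1.138, -0.21], TCP at [0.176, -0.626, 0.242] pointing down, gripper open.
Joint ranges: [-2.88, 2.88], [-0.31, 2.03], [-1.54, 1.56], [0.2, 2.42], [-1.41, 4.55], [0.19, 2.02], [-2.57, 2.57]. Speed limits (rad/s): [2.57, 2.57, 3.14, 3.14, 3.14, 3.14, 3.14].

## Interface

Orientations are given as a rotation vector (axis times angle).
In Python, from rig import r, vision gives the robot as it stands.
- The arm moves only by the tool servo_tool, never from a script. Its argument "targets" is a list of rows, each a list of 3 entries, a list of its own where there are three numbers: the closure, from 0 (fully open) to 1 (shut), then the shift along the tool's x, y, z scaled (see below), then the turn, a rotation vector about the tool's x, y, z scaled (see below). A call has 1 to 10 rows; each row shifts and turns the commanded pose from where the row before left it, along the tool's axes as they then stand; what a row does not reach is not made up. The controller multiplies each number of a shift by 0.02 m and each number of a turn by 0.12 rad. A row lasts 1/12 s, in which the tool goes at most 41.7 mm and 7.16 degrees, less where a joint would pass 70% of its speed; a pose out of reach is approached as far as the arm can. A call with a number of a shift or a turn outside -1 to 1 is refused whole. A call with a gripper value outside its range is refused whole. The fingers move at their own pace and stop on an object; "grip_force" is the grip in N (left out, the last holds). Time passes only in rows, so rows that do not move let the fingers close. It gives the time, the measured TCP pose, the force and the opening at its end, in the units of the state.
- r.get_obs(): the state, without advancing time (a new reading comes with each control period).
- vision.read_camera(name): name is "side" or "top"; returns a dict with "pixels" (480x640x3 uint8, red, green, blue), "range_z" (480x640 float32, m along the optical axis (not along the pixel's ray), 0 where there is no reading), "fx", "fy", "cx", "cy" (pixels), "D" ([k1, k2, p1, p2, k3] as OpenCV has them; the pictures are not rectified), "position" and "attitude" of the camera in the world. Camera axes: x right, y down, z forward; pixel columns grow to the right and rows downward; lengths in m; the calibration is good to about 2 mm. A picture is of the moment at which its call begins.
- r.hand_in(): hands the job in, once; it reports no verdict.
The state is a dict: "time": time; "qpos": joint angles; "dq": joint speeds; "joint_efforts": joint torques, N m; "tool_pos": TCP position; "orientation": TCP orientation; "wrist_force": force on the tool from outside, world axes, zero at the start; "wrist_torque": the same for the moment, N m; "finger_gap": opening from 0.0 (shut) to 1.0 (fully open).
Only numpy, scipy, OpenCV 4.12 (cv2) and the standard library are available. Lean on these libraries where they do the work, as an engineer would, in place of code of your own. Each camera call takes 0.05 s, during which the arm holds its last target.

## Task

Three capped sample tubes were spilled on the table and may be contaminated outside, so they must not be picked up: gently sweep all three along the table with the fingers, through the open front of the steel tray, until each lies wholly inside on its floor. Leave the specimen cup, the timer and the other things where they are.

Things in the scene. Friction and masses are not known exactly. Their poses are not given: they have to be found in the camera images.
- tray: Open-fronted tray of plain sheet steel, fixed to the table. Origin under its centre at table height; +x points from the open front to the back wall, z up. Inside 220 mm wide (y -110 to 110) and 140 mm deep (x -70 to 70, open front at -70); 3 mm side and back walls with a 5 mm rolled rim, top at 33 mm. The floor is a thin sheet (under 1 mm), flush with the table: no step at the front.
- tube_a_mid (a point): Middle of a capped plastic sample tube lying loose on the table: 88 mm long, barrel 13 mm thick (69 mm long), cap 17 mm thick (19 mm long), about 12 g. Point half-way along it, 7.5 mm above its underside; the tube lies along the y axis of this point, cap end towards -y. It slides and does not roll.
- tube_a_cap (a point): The outer end of the cap of that tube (tube_a), 44 mm from its middle, 7.5 mm above its underside.
- tube_a_foot (a point): The closed round end of that tube (tube_a), 44 mm from its middle, 7.5 mm above its underside.
- tube_b_mid (a point): Middle of a capped plastic sample tube lying loose on the table: 88 mm long, barrel 13 mm thick (69 mm long), cap 17 mm thick (19 mm long), about 12 g. Point half-way along it, 7.5 mm above its underside; the tube lies along the y axis of this point, cap end towards -y. It slides and does not roll.
- tube_b_cap (a point): The outer end of the cap of that tube (tube_b), 44 mm from its middle, 7.5 mm above its underside.
- tube_b_foot (a point): The closed round end of that tube (tube_b), 44 mm from its middle, 7.5 mm above its underside.
- tube_c_mid (a point): Middle of a capped plastic sample tube lying loose on the table: 88 mm long, barrel 13 mm thick (69 mm long), cap 17 mm thick (19 mm long), about 12 g. Point half-way along it, 7.5 mm above its underside; the tube lies along the y axis of this point, cap end towards -y. It slides and does not roll.
- tube_c_cap (a point): The outer end of the cap of that tube (tube_c), 44 mm from its middle, 7.5 mm above its underside.
- tube_c_foot (a point): The closed round end of that tube (tube_c), 44 mm from its middle, 7.5 mm above its underside.
- tube_a: That same tube (tube_a) as a body; origin at the underside of its middle, y axis along it, cap towards -y.
- tube_b: That same tube (tube_b) as a body; origin at the underside of its middle, y axis along it, cap towards -y.
- tube_c: That same tube (tube_c) as a body; origin at the underside of its middle, y axis along it, cap towards -y.
- cup: Bystander: specimen cup with white screw lid, 55 mm across, 72 mm tall, standing beside the tubes on the robot's side. Origin at the centre of its underside.
- timer: Bystander: flat bench timer, 64 x 62 x 22 mm, lying among the tubes. Origin at the centre of its underside.
- marker: Bystander: grey and black marker lying on the table, 138 mm long along its y axis, 14 mm high. Origin at the centre of its underside.
- tape: Bystander: roll of tape lying flat, 58 mm across, 19 mm high. Origin at the centre of its underside.
- bottle: Bystander: brown dropper bottle standing, 33 mm across, 106 mm tall. Origin at the centre of its underside.

How it is judged:
By the outcome, as a careful person would: the job done as asked, in the order asked, and still so for the second after the job is handed in, with the robot touching nothing.
It also fails if it takes over 67 s, if anything falls off the work surface, if the arm or the gripper's body presses on something with over 40 N, if the wrist force passes 120 N, or if a joint passes its speed limit or range.

## Working session

There is one attempt and no reset: what is moved stays moved. The work goes in short steps, Python scripts to look and compute and a tool call to move; the robot and the scene stay as the last step left them, time stands still between calls to the robot, and variables do not carry over. Pictures are saved under pics/ and viewed, and the job is handed in when it is done.

Besides the shell and the picture viewer there is one more tool, called as name(argument=value, ...), one argument or row to a line, values as JSON. servo_tool: Moves the arm, as the interface text tells. Its arguments: {"type":"object","properties":{"targets":{"type":"array"},"grip_force":{"type":"number"}},"required":["targets"]}

```bash
ls; mkdir -p pics; cat > h.py <<'E'
from rig import r, vision
import numpy as np, cv2
def snap(name,fn):
    c=vision.read_camera(name)
    cv2.imwrite('pics/'+fn,c['pixels'][:,:,::-1])
    np.savez('pics/'+fn+'.npz',**{k:np.array(v) for k,v in c.items()})
    return c
E
python3 - <<'E'
from h import *
print(r.get_obs(), r.tips_ahead)
for n in('side','top'):
    c=snap(n,n+'0.png'); print({k:c[k] for k in c if k not in('pixels','range_z')})
E
```

```text
pics
{'time': 0.0, 'qpos': array([ 1.55920326,  0.50189836, -0.42680934,  1.55146288,  0.22074522,
        1.13830535, -0.21029788]), 'dq': array([ 2.02425548e-05, -1.49468519e-03, -1.94256391e-03, -1.05713306e-03,
        6.49499215e-04,  7.17469924e-04,  1.12135380e-03]), 'joint_efforts': array([ 3.48387966e-04, -5.69516587e+01, -5.81640109e+00, -2.80946732e+01,
        1.05935137e-02,  1.19548404e-02, -9.43496929e-06]), 'tool_pos': array([ 0.17617376, -0.62495274,  0.2412239 ]), 'orientation': array([ 2.07505477,  0.28910646, -2.07535754]), 'wrist_force': array([-0.7730447 ,  0.65358343, -0.77514696]), 'wrist_torque': array([0.0100337 , 0.02051199, 0.0582926 ]), 'finger_gap': 0.997135593920168} 0.011
{'fx': 450.8000538133316, 'fy': 450.8000538133316, 'cx': 320.1087231087421, 'cy': 241.7616607687679, 'D': array([0.03070297, 0.        , 0.        , 0.        , 0.        ]), 'position': array([0.20011668, 0.79837613, 0.6629826 ]), 'attitude': array([-0.7320816 ,  2.58924626, -1.09928334])}
{'fx': 485.386367600519, 'fy': 485.386367600519, 'cx': 318.4432796721872, 'cy': 242.9456994363738, 'D': array([-0.00333691,  0.        ,  0.        ,  0.        ,  0.        ]), 'position': array([0.3184299 , 0.21672705, 1.13130473]), 'attitude': array([-2.10079301,  2.10079018, -0.24488832])}
```

View pics/top0.png

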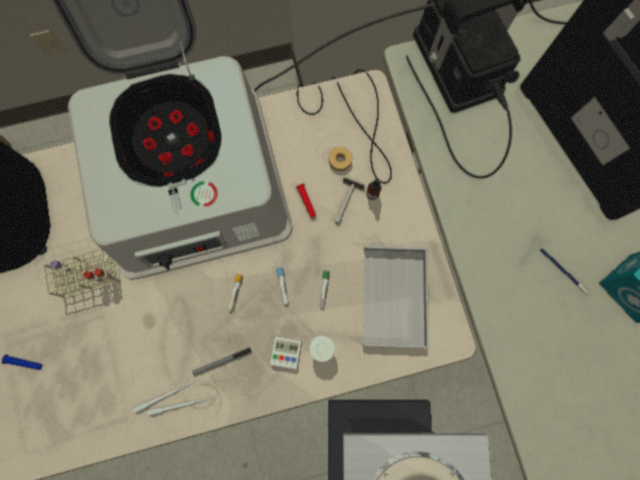

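View pics/side0.png

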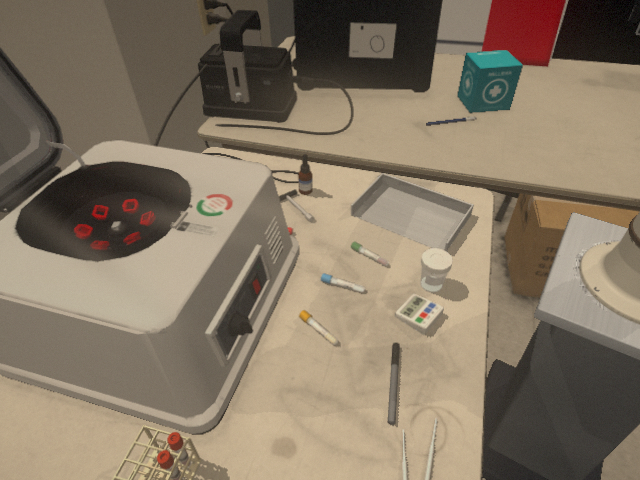

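The top view shows the tubes at about (236,292) orange, (282,286) blue and (325,289) green. The tray is at (395,298), open towards the left, with the cup at (322,349) and the timer at (286,353). Next I'll measure them.

```bash
cat >> h.py <<'E'
def rayplane(c,uv,z):
    K=np.array([[c['fx'],0,c['cx']],[0,c['fy'],c['cy']],[0,0,1]],float)
    p=cv2.undistortPoints(np.array(uv,float).reshape(-1,1,2),K,np.array(c['D'],float)).reshape(-1,2)
    d=np.c_[p,np.ones(len(p))]@cv2.Rodrigues(np.array(c['attitude'],float))[0].T
    o=np.array(c['position']); t=(z-o[2])/d[:,2]
    return o+d*t[:,None]
def proj(c,P):
    K=np.array([[c['fx'],0,c['cx']],[0,c['fy'],c['cy']],[0,0,1]],float)
    R=cv2.Rodrigues(np.array(c['attitude'],float))[0].T
    return cv2.projectPoints(np.array(P,float).reshape(-1,1,3),cv2.Rodrigues(R)[0],-R@np.array(c['position']),K,np.array(c['D'],float))[0].reshape(-1,2)
def load(fn): return {k:v for k,v in np.load('pics/'+fn+'.npz').items()}
E
python3 - <<'E'
from h import *
c=load('top0.png')
im=c['pixels'][230:390,210:450,::-1]
cv2.imwrite('pics/crop0.png',cv2.resize(im,None,fx=3.3,fy=3.3,interpolation=cv2.INTER_CUBIC))
hsv=cv2.cvtColor(c['pixels'],cv2.COLOR_RGB2HSV)
for n,lo,hi,box in(('orange',(8,130,90),(28,255,255),(225,265,250,320)),('blue',(90,90,80),(115,255,255),(270,260,295,310)),('green',(45,60,30),(90,255,255),(315,265,335,310))):
    m=cv2.inRange(hsv,lo,hi); b=np.zeros_like(m); b[box[1]:box[3],box[0]:box[2]]=255; m&=b
    ys,xs=np.nonzero(m); print(n,len(xs),xs.min(),xs.max(),ys.min(),ys.max(),rayplane(c,[[xs.mean(),ys.mean()]],.0085)[0])
K=c
# range-derived point heights
for uv in((322,349),(286,353),(395,298),(250,320)):
    z=float(c['range_z'][uv[1],uv[0]]); print(uv,z)
E
```

```text
orange 41 235 241 274 281 [0.49725568 0.40183675 0.0085    ]
blue 24 278 282 269 274 [0.51254685 0.30476126 0.0085    ]
green 43 322 328 271 278 [0.50584236 0.1974574  0.0085    ]
(322, 349) 1.037514567375183
(286, 353) 1.0825190544128418
(395, 298) 1.1361875534057617
(250, 320) 1.1188557147979736
```

View pics/crop0.png

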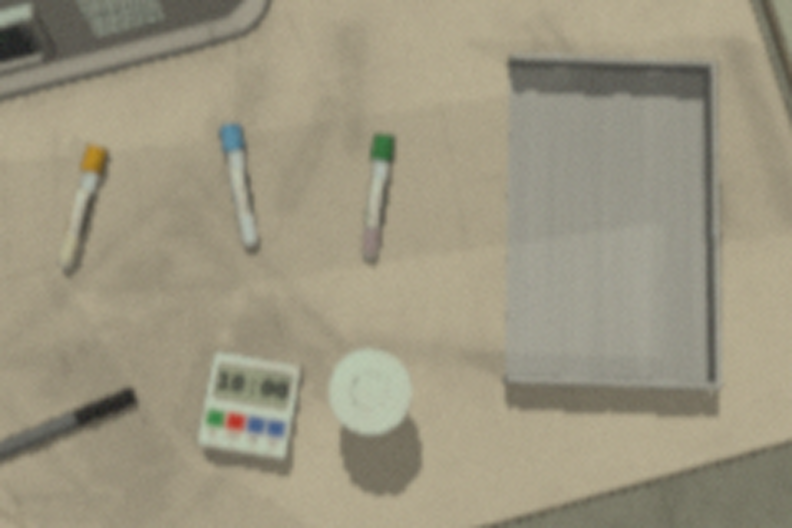

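The crop (3.3x, offset 210,230) shows the caps at (97,146), (231,124) and (384,134), and the feet at (68,272), (251,250) and (371,262). The tray rim runs from about (511,57) to (719,387). Now converting these to world points.

```bash
python3 - <<'E'
from h import *
np.set_printoptions(precision=4,suppress=True)
c=load('top0.png')
f=lambda u,v:(u/3.3+210-.35,v/3.3+230-.35)
for n,a,b in(('orange',(97,146),(68,272)),('blue',(231,124),(251,250)),('green',(384,134),(371,262))):
    p=rayplane(c,[f(*a),f(*b)],.0075); print(n,p[:,:2].tolist(),np.linalg.norm(p[0]-p[1]))
p=rayplane(c,[f(*q) for q in((511,57),(716,62),(719,387),(506,382))],.033); print('tray rim',p[:,:2].tolist(), [np.linalg.norm(p[i]-p[i-1]) for i in range(4)])
p=rayplane(c,[f(506,95),f(506,375)],.0);print('front floor',p)
print('cup',rayplane(c,[f(370,391),f(329,391),f(411,391)],.072))
print('timer',rayplane(c,[f(*q) for q in((217,353),(299,364),(289,457),(199,445))],.022))
print('marker tip',rayplane(c,[f(133,395)],.007))
# centrifuge front edge
print('centri',rayplane(c,[f(0,95),f(235,35),f(270,0)],.0))
s=load('side0.png'); cv2.imwrite('pics/crops0.png',cv2.resize(s['pixels'][160:360,280:500,::-1],None,fx=3,fy=3,interpolation=cv2.INTER_CUBIC))
E
```

```text
orange [[0.5067284673654249, 0.399962210697815], [0.41783881655637833, 0.4168991803142836]] 0.09048884439942531
blue [[0.5225977952525083, 0.3051531962514383], [0.43314070550422806, 0.28956794214682496]] 0.0908045761607708
green [[0.5153967441799319, 0.1962283491433339], [0.4247845634080281, 0.20565292012593944]] 0.09110098705528022
tray rim [[0.5658096877413565, 0.10719658314663416], [0.5622443021388761, -0.03685085130054469], [0.33882495776185795, -0.027496071368063008], [0.34217300421203206, 0.11543293108976424]] [np.float64(0.22378830096194827), np.float64(0.14409155195676346), np.float64(0.2236151053695653), np.float64(0.14296821030782372)]
front floor [[0.5452 0.1081 0.    ]
 [0.3476 0.1123 0.    ]]
cup [[0.3357 0.2071 0.072 ]
 [0.3357 0.2336 0.072 ]
 [0.3357 0.1806 0.072 ]]
timer [[0.3618 0.3107 0.022 ]
 [0.3544 0.2549 0.022 ]
 [0.2932 0.2611 0.022 ]
 [0.301  0.3216 0.022 ]]
marker tip [[0.3341 0.369  0.007 ]]
centri [[0.5451 0.4724 0.    ]
 [0.5896 0.304  0.    ]
 [0.6158 0.2789 0.    ]]
```

View pics/crops0.png

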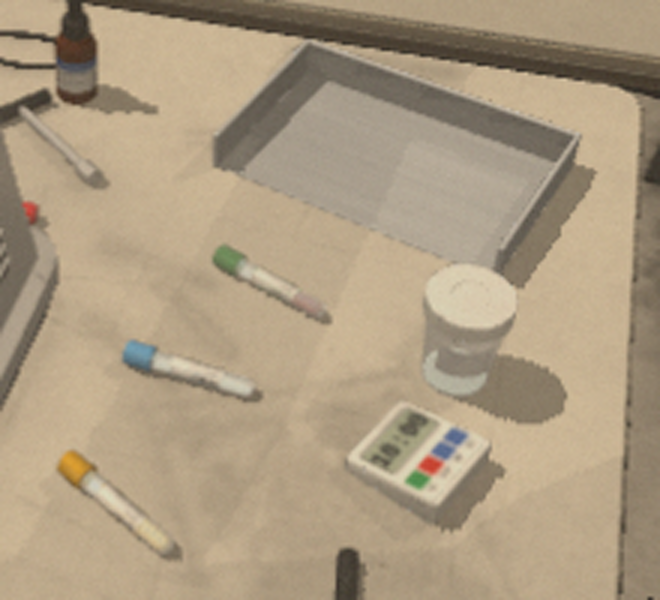

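The measurements agree with the given sizes: tubes about 90 mm, tray 224 x 144 mm, cup about 53 mm. The front opening is at y≈0.11 and the back at about -0.03. Next is the tool orientation.

```bash
python3 - <<'E'
from h import *
np.set_printoptions(precision=3,suppress=True)
o=r.get_obs(); R=cv2.Rodrigues(o['orientation'])[0]; print(R)
# desired: tool x=-z ; tool y = +/- world x(tray-wall dir) 
for s in(1,-1):
    y=s*np.array([1,-.03,0]);y/=np.linalg.norm(y); x=np.array([0,0,-1.]); D=np.c_[x,y,np.cross(x,y)]
    print(s,cv2.Rodrigues(R.T@D)[0].ravel(), cv2.Rodrigues(R.T@D)[0].ravel()/.12)
E
```

```text
[[-0.     0.271 -0.962]
 [ 0.002 -0.962 -0.271]
 [-1.    -0.002 -0.   ]]
1 [-1.266 -0.001  0.002] [-10.549  -0.01    0.013]
-1 [1.876 0.002 0.001] [15.631  0.014  0.011]
```

servo_tool(
  targets=[
    [0.5,[0,0,0],[-1,0,0]],
    [0.5,[0,0,0],[-1,0,0]],
    [0.5,[0,0,0],[-1,0,0]],
    [0.5,[0,0,0],[-1,0,0]],
    [0.5,[0,0,0],[-1,0,0]],
    [0.5,[0,0,0],[-1,0,0]],
    [0.5,[0,0,0],[-1,0,0]],
    [0.5,[0,0,0],[-1,0,0]],
    [0.5,[0,0,0],[-1,0,0]],
    [0.5,[0,0,0],[-1,0,0]],
  ],
)

```text
time: 0.93
tool_pos: [0.1761, -0.6253, 0.2417]
orientation: [1.276, 1.166, -1.275]
wrist_force: [-0.0, 0.2, -0.8]
finger_gap: 0.497
```

servo_tool(
  targets=[
    [0.5,[0,0.5,0],[-0.55,0,0]],
    [0.5,[0,1,-0.5],[0,0,0]],
    [0.5,[0,1,-1],[0,0,0]],
    [0.5,[0,1,-1],[0,0,0]],
    [0.5,[0,1,-1],[0,0,0]],
    [0.5,[0,1,-1],[0,0,0]],
    [0.5,[0,1,-1],[0,0,0]],
    [0.5,[0,1,-1],[0,0,0]],
    [0.5,[0,1,-1],[0,0,0]],
    [0.5,[0,1,-1],[0,0,0]],
  ],
)

```text
time: 1.77
tool_pos: [0.3719, -0.4608, 0.2419]
orientation: [1.232, 1.196, -1.232]
wrist_force: [0.2, -0.8, -0.0]
finger_gap: 0.496
```

```bash
python3 - <<'E'
from h import *
np.set_printoptions(precision=3,suppress=True)
o=r.get_obs(); R=cv2.Rodrigues(o['orientation'])[0]; print(R,o['qpos'],o['tool_pos'],o['finger_gap'],r.tips_ahead,o['time'])
E
```

```text
[[-0.001  1.    -0.03 ]
 [ 0.001 -0.03  -1.   ]
 [-1.    -0.001 -0.001]] [ 1.422  0.469 -0.763  1.693  0.354  1.124  0.526] [ 0.372 -0.461  0.242] 0.4964014730640001 0.011 1.7667
```

servo_tool(
  targets=[
    [0.5,[0,1,-1],[0,0,0]],
    [0.5,[0,1,-1],[0,0,0]],
    [0.5,[0,1,-1],[0,0,0]],
    [0.5,[0,0.5,-1],[0,0,0]],
    [0.5,[0,0,-1],[0,0,0]],
    [0.5,[0,0,-1],[0,0,0]],
    [0.5,[0,0,-1],[0,0,0]],
    [0.5,[0,0,-1],[0,0,0]],
    [0.5,[0,0,-1],[0,0,0]],
    [0.5,[0,0,-1],[0,0,0]],
  ],
)

```text
time: 2.6
tool_pos: [0.4469, -0.2631, 0.2419]
orientation: [1.231, 1.196, -1.232]
wrist_force: [0.7, -0.4, 0.9]
finger_gap: 0.502
```

servo_tool(
  targets=[
    [0.5,[0,0,-1],[0,0,0]],
    [0.5,[0,0,-1],[0,0,0]],
    [0.5,[0,0,-1],[0,0,0]],
    [0.5,[0,0,-1],[0,0,0]],
    [0.5,[0,0,-1],[0,0,0]],
    [0.5,[0,0,-1],[0,0,0]],
    [0.5,[0,0,-1],[0,0,0]],
    [0.5,[0,0,-1],[0,0,0]],
    [0.5,[0,0,-1],[0,0,0]],
    [0.5,[0,0,-1],[0,0,0]],
  ],
)

```text
time: 3.43
tool_pos: [0.4529, -0.0634, 0.2421]
orientation: [1.231, 1.195, -1.232]
wrist_force: [0.1, -0.7, -0.1]
finger_gap: 0.5
```

servo_tool(
  targets=[
    [0.5,[0,0,-1],[0,0,0]],
    [0.5,[0,0,-1],[0,0,0]],
    [0.5,[0,0,-1],[0,0,0]],
    [0.5,[0,0,-1],[0,0,0]],
    [0.5,[0,0,-1],[0,0,0]],
    [0.5,[0,0,-1],[0,0,0]],
    [0.5,[0,0,-1],[0,0,0]],
    [0.5,[0,0,-1],[0,0,0]],
    [0.5,[0,0,-1],[0,0,0]],
    [0.5,[0,0,-1],[0,0,0]],
  ],
)

```text
time: 4.27
tool_pos: [0.459, 0.1363, 0.242]
orientation: [1.231, 1.195, -1.232]
wrist_force: [0.6, 0.3, -0.4]
finger_gap: 0.498
```

```bash
python3 - <<'E'
from h import *
np.set_printoptions(precision=3,suppress=True)
o=r.get_obs(); R=cv2.Rodrigues(o['orientation'])[0]; print(R,o['qpos'],o['tool_pos'],o['finger_gap'],r.tips_ahead,o['time'])
snap('side','s1.png')
E
```

```text
[[-0.    1.   -0.03]
 [-0.   -0.03 -1.  ]
 [-1.   -0.    0.  ]] [ 0.539  0.305 -1.028  1.954  0.301  1.047 -0.652] [0.459 0.136 0.242] 0.49848142842251003 0.011 4.2667
```

View pics/s1.png

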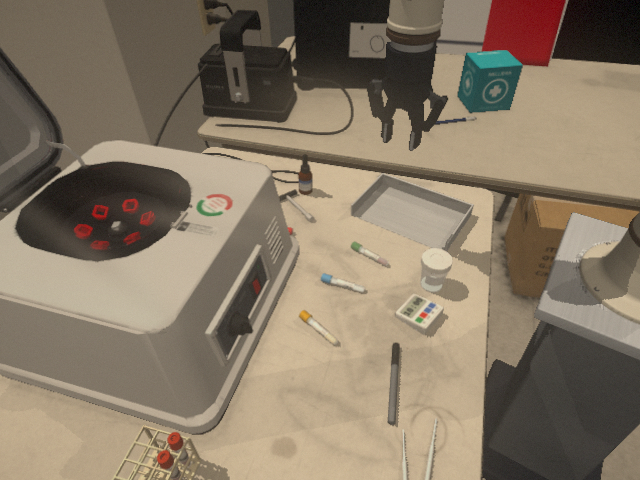

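The gripper hangs above the tray with its fingertips at about (388,146) and (415,147). Next I'll measure the tip height from the depth image.

```bash
python3 - <<'E'
from h import *
np.set_printoptions(precision=4,suppress=True)
c=load('s1.png'); Z=c['range_z']
vs,us=np.mgrid[60:160,360:460]; z=Z[60:160,360:460]
m=(z>0)
uv=np.c_[us[m],vs[m]].astype(float)
K=np.array([[c['fx'],0,c['cx']],[0,c['fy'],c['cy']],[0,0,1]],float)
p=cv2.undistortPoints(uv.reshape(-1,1,2),K,c['D']).reshape(-1,2)
P=(np.c_[p,np.ones(len(p))]*z[m][:,None])@cv2.Rodrigues(c['attitude'])[0].T+c['position']
k=(abs(P[:,0]-.459)<.08)&(abs(P[:,1]-.136)<.04)&(P[:,2]>.18)&(P[:,2]<.45)
Q=P[k]
for lo in np.arange(.22,.33,.005):
    q=Q[(Q[:,2]>=lo)&(Q[:,2]<lo+.005)]
    if len(q): print(round(lo,3),len(q),'x',q[:,0].min().round(4),q[:,0].max().round(4),'y',q[:,1].min().round(4),q[:,1].max().round(4), np.sort(q[:,0])[::max(1,len(q)//8)])
print(Q[:,2].min(), np.sort(Q[Q[:,0]<.459][:,2])[:5],np.sort(Q[Q[:,0]>.459][:,2])[:5])
E
```

```text
0.23 14 x 0.4307 0.4875 y 0.1266 0.1471 [0.4307 0.4307 0.4313 0.4322 0.4342 0.4796 0.4797 0.4799 0.4806 0.4806
 0.4809 0.4812 0.4858 0.4875]
0.235 31 x 0.4265 0.4916 y 0.1278 0.1489 [0.4265 0.431  0.4323 0.4354 0.4792 0.4798 0.4807 0.4812 0.4829 0.4851
 0.4916]
0.24 56 x 0.4238 0.4934 y 0.1235 0.1495 [0.4238 0.4257 0.4292 0.4342 0.4794 0.4801 0.4807 0.4868]
0.245 57 x 0.424 0.493 y 0.125 0.1497 [0.424  0.4251 0.429  0.4325 0.4795 0.4801 0.4814 0.4862 0.493 ]
0.25 58 x 0.4236 0.4943 y 0.1264 0.1494 [0.4236 0.4248 0.4291 0.4316 0.4359 0.4797 0.4804 0.4856 0.4922]
0.255 55 x 0.4234 0.493 y 0.1268 0.1502 [0.4234 0.4246 0.4294 0.4318 0.4368 0.4799 0.4803 0.4832 0.4865 0.493 ]
0.26 60 x 0.4231 0.4932 y 0.1249 0.1492 [0.4231 0.4243 0.4274 0.4314 0.4353 0.4798 0.48   0.4813 0.4904]
0.265 61 x 0.4232 0.4935 y 0.1252 0.1496 [0.4232 0.4277 0.4322 0.4363 0.4794 0.4804 0.4809 0.485  0.49  ]
0.27 44 x 0.4208 0.4967 y 0.1289 0.151 [0.4208 0.4244 0.4274 0.4325 0.4811 0.4816 0.4823 0.4863 0.4916]
0.275 78 x 0.4101 0.5091 y 0.1249 0.1521 [0.4101 0.4232 0.4274 0.4335 0.4814 0.4824 0.4869 0.4939 0.5014]
[... 552 characters left out ...]
0.1174 0.1554 [0.3975 0.4048 0.4328 0.4419 0.4604 0.4735 0.4847 0.5076 0.5145]
0.31 159 x 0.3961 0.5215 y 0.1254 0.1564 [0.3961 0.4037 0.4342 0.4448 0.4585 0.4691 0.4792 0.5087 0.5184]
0.315 150 x 0.3951 0.522 y 0.1273 0.1558 [0.3951 0.4017 0.4308 0.4388 0.4563 0.4665 0.4766 0.5081 0.5176]
0.32 204 x 0.3928 0.5241 y 0.1283 0.1582 [0.3928 0.4027 0.424  0.4368 0.4493 0.4685 0.4889 0.5092 0.5227]
0.325 220 x 0.392 0.5255 y 0.1269 0.158 [0.392  0.4017 0.4231 0.4383 0.4494 0.4667 0.4843 0.5084 0.5236]
0.33 323 x 0.392 0.5243 y 0.1205 0.1582 [0.392  0.3974 0.4066 0.4279 0.4443 0.4668 0.4894 0.5144 0.5237]
0.23217743286688747 [0.2338 0.2339 0.2342 0.2345 0.235 ] [0.2322 0.2329 0.233  0.2337 0.2342]
```

servo_tool(
  targets=[
    [0.5,[0.5,0.3,-1],[0,0,0]],
    [0.5,[1,0,-1],[0,0,0]],
    [0.5,[1,0,-1],[0,0,0]],
    [0.5,[1,0,-1],[0,0,0]],
    [0.5,[1,0,-1],[0,0,0]],
    [0.5,[1,0,-0.5],[0,0,0]],
    [0.5,[1,0,0],[0,0,0]],
    [0.5,[1,0,0],[0,0,0]],
    [0.5,[1,0,0],[0,0,0]],
    [0.5,[0,0,0],[0,0,0]],
  ],
)

```text
time: 5.15
tool_pos: [0.4661, 0.2436, 0.0687]
orientation: [1.226, 1.197, -1.237]
wrist_force: [-0.7, -0.1, 0.3]
finger_gap: 0.503
```

```bash
python3 - <<'E'
from h import *
snap('side','s2.png')
c=load('s2.png'); cv2.imwrite('pics/s2c.png',cv2.resize(c['pixels'][160:360,280:500,::-1],None,fx=3,fy=3,interpolation=cv2.INTER_CUBIC))
E
```

```text
(no output)
```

View pics/s2c.png

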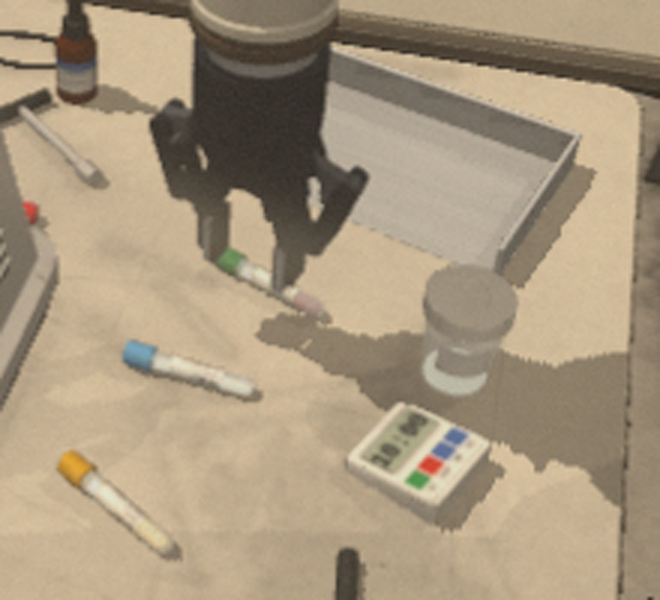

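The fingers are behind the green tube, clear of it and of the blue one. Going down.

servo_tool(
  targets=[
    [0.5,[1,0.1,-0.1],[0,0,0]],
    [0.5,[1,0,0],[0,0,0]],
    [0.5,[0.5,0,0],[0,0,0]],
    [0.5,[0.2,0,0],[0,0,0]],
    [0.5,[0,0,0],[0,0,0]],
  ],
)

```text
time: 5.62
tool_pos: [0.4705, 0.2472, 0.0184]
orientation: [1.231, 1.195, -1.232]
wrist_force: [0.6, -0.5, 0.5]
finger_gap: 0.499
```

```bash
python3 - <<'E'
from h import *
snap('side','s3.png')
c=load('s3.png'); cv2.imwrite('pics/s3c.png',cv2.resize(c['pixels'][160:360,280:500,::-1],None,fx=3,fy=3,interpolation=cv2.INTER_CUBIC))
E
```

```text
(no output)
```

View pics/s3c.png

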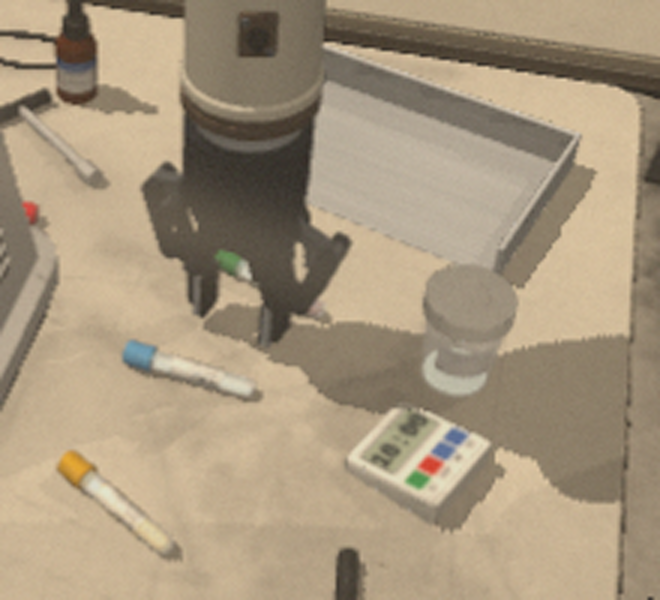

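servo_tool(
  targets=[
    [0.5,[0.25,0,0.2],[0,0,0]],
    [0.5,[0,0,0.3],[0,0,0]],
    [0.5,[0,0,0.3],[0,0,0]],
    [0.5,[0,0,0.3],[0,0,0]],
    [0.5,[0,0,0.3],[0,0,0]],
    [0.5,[0,0,0.3],[0,0,0]],
    [0.5,[0,0,0.3],[0,0,0]],
    [0.5,[0,0,0.3],[0,0,0]],
    [0.5,[0,0,0.3],[0,0,0]],
    [0.5,[0,0,0.2],[0,0,0]],
  ],
)

```text
time: 6.5
tool_pos: [0.469, 0.1903, 0.0132]
orientation: [1.231, 1.194, -1.232]
wrist_force: [0.0, 0.1, -0.1]
finger_gap: 0.497
```

```bash
python3 - <<'E'
from h import *
snap('side','s4.png')
c=load('s4.png'); cv2.imwrite('pics/s4c.png',cv2.resize(c['pixels'][160:360,280:500,::-1],None,fx=3,fy=3,interpolation=cv2.INTER_CUBIC))
E
```

```text
(no output)
```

View pics/s4c.png

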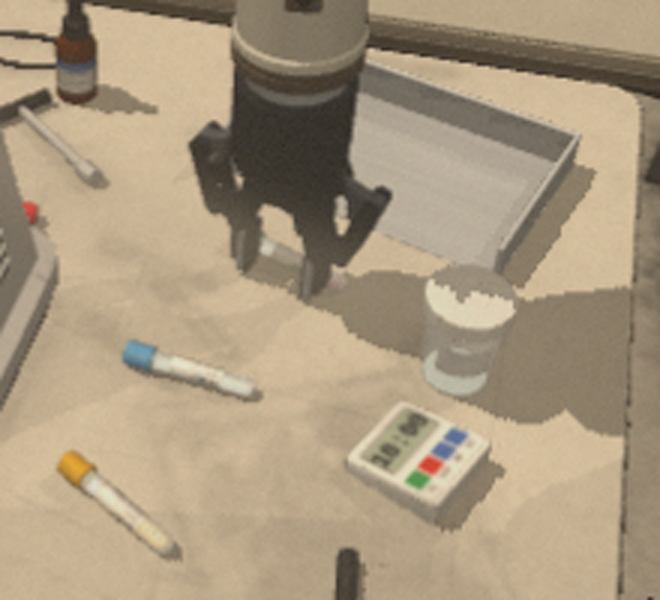

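The green tube is moving squarely ahead of both fingers, so I'll continue.

servo_tool(
  targets=[
    [0.5,[0,0,0.3],[0,0,0]],
    [0.5,[0,0,0.3],[0,0,0]],
    [0.5,[0,0,0.3],[0,0,0]],
    [0.5,[0,0,0.3],[0,0,0]],
    [0.5,[0,0,0.3],[0,0,0]],
    [0.5,[0,0,0.3],[0,0,0]],
    [0.5,[0,0,0.3],[0,0,0]],
    [0.5,[0,0,0.3],[0,0,0]],
    [0.5,[0,0,0.3],[0,0,0]],
    [0.5,[0,0,0.3],[0,0,0]],
  ],
)

```text
time: 7.38
tool_pos: [0.4672, 0.1307, 0.0133]
orientation: [1.231, 1.195, -1.231]
wrist_force: [0.1, 0.4, -0.3]
finger_gap: 0.497
```

servo_tool(
  targets=[
    [0.5,[0,0,0.3],[0,0,0]],
    [0.5,[0,0,0.3],[0,0,0]],
    [0.5,[0,0,0.3],[0,0,0]],
    [0.5,[0,0,0.3],[0,0,0]],
    [0.5,[0,0,0.3],[0,0,0]],
    [0.5,[0,0,0.3],[0,0,0]],
    [0.5,[0,0,0.3],[0,0,0]],
    [0.5,[0,0,0.3],[0,0,0]],
    [0.5,[0,0,0.3],[0,0,0]],
    [0.5,[0,0,0.3],[0,0,0]],
  ],
)

```text
time: 8.22
tool_pos: [0.4654, 0.0708, 0.0133]
orientation: [1.231, 1.195, -1.231]
wrist_force: [0.4, 0.4, 0.3]
finger_gap: 0.504
```

```bash
python3 - <<'E'
from h import *
snap('side','s5.png')
c=load('s5.png'); cv2.imwrite('pics/s5c.png',cv2.resize(c['pixels'][160:360,280:500,::-1],None,fx=3,fy=3,interpolation=cv2.INTER_CUBIC))
E
```

```text
(no output)
```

View pics/s5c.png

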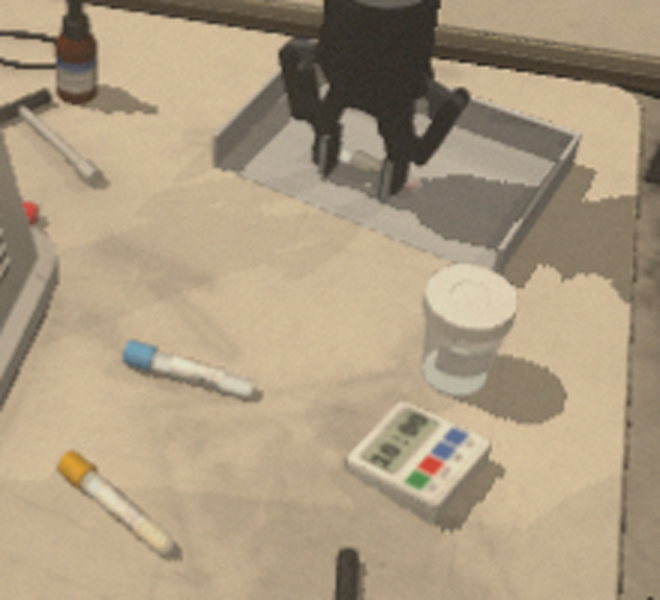

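servo_tool(
  targets=[
    [0.5,[0,0,0.3],[0,0,0]],
    [0.5,[0,0,0.3],[0,0,0]],
    [0.5,[0,0,0.3],[0,0,0]],
    [0.5,[0,0,0.3],[0,0,0]],
    [0.5,[0,0,0.3],[0,0,0]],
    [0.5,[0,0,0.3],[0,0,0]],
    [0.5,[0,0,0.3],[0,0,0]],
    [0.5,[0,0,0.3],[0,0,0]],
    [0.5,[0,0,0.2],[0,0,0]],
    [0.5,[0,0,0.1],[0,0,0]],
  ],
)

```text
time: 9.1
tool_pos: [0.4637, 0.0165, 0.0133]
orientation: [1.232, 1.194, -1.232]
wrist_force: [0.3, 0.0, -0.1]
finger_gap: 0.496
```

servo_tool(
  targets=[
    [0.5,[0,0,-0.3],[0,0,0]],
    [0.5,[0,0,-0.7],[0,0,0]],
    [0.5,[-0.5,0,-0.7],[0,0,0]],
    [0.5,[-1,0,-1],[0,0,0]],
    [0.5,[-1,0,-1],[0,0,0]],
    [0.5,[-1,0,-1],[0,0,0]],
    [0.5,[0,0,-1],[0,0,0]],
    [0.5,[0,0,-1],[0,0,0]],
    [0.5,[0,0,-1],[0,0,0]],
    [0.5,[0,0,-1],[0,0,0]],
  ],
)

```text
time: 9.93
tool_pos: [0.4686, 0.194, 0.0844]
orientation: [1.231, 1.196, -1.229]
wrist_force: [-0.3, 0.5, 0.2]
finger_gap: 0.497
```

servo_tool(
  targets=[
    [0.5,[0,0,-1],[0,0,0]],
    [0.5,[0,0,-1],[0,0,0]],
    [0.5,[0,0,-1],[0,0,0]],
    [0.5,[0,0,-1],[0,0,0]],
    [0.5,[0,0,-1],[0,0,0]],
    [0.5,[0,0,-1],[0,0,0]],
    [0.5,[0,0,-0.8],[0,0,0]],
    [0.5,[0,0,-0.5],[0,0,0]],
    [0.5,[0,0,0],[0,0,0]],
  ],
)

```text
time: 10.68
tool_pos: [0.4719, 0.3415, 0.0844]
orientation: [1.23, 1.199, -1.226]
wrist_force: [-0.2, 1.0, 0.2]
finger_gap: 0.498
```

```bash
python3 - <<'E'
from h import *
snap('side','s6.png')
c=load('s6.png'); cv2.imwrite('pics/s6c.png',cv2.resize(c['pixels'][160:360,280:500,::-1],None,fx=3,fy=3,interpolation=cv2.INTER_CUBIC))
E
```

```text
(no output)
```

View pics/s6c.png

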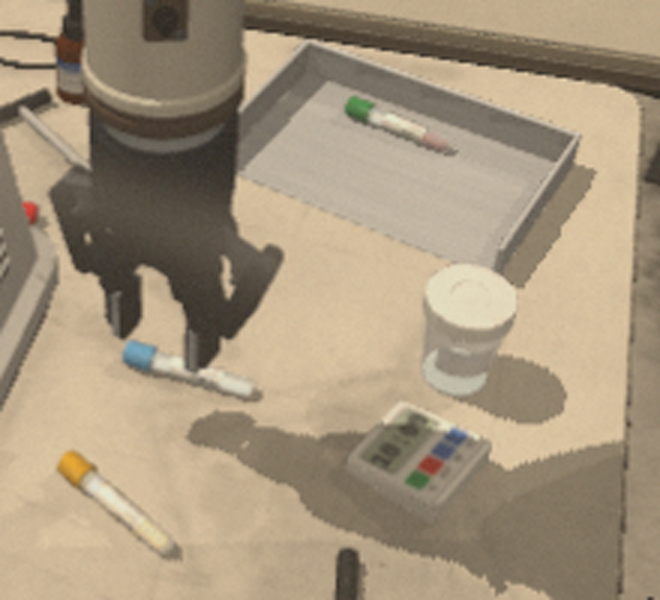

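The green tube lies well inside the tray, with its cap at (360,107) and foot at (450,150). Now blue.

servo_tool(
  targets=[
    [0.5,[0,0.2,-0.45],[0,0,0]],
    [0.5,[0.7,0,0],[0,0,0]],
    [0.5,[1,0,0],[0,0,0]],
    [0.5,[1,0,0],[0,0,0]],
    [0.5,[0.5,0,0],[0,0,0]],
    [0.5,[0.3,0,0],[0,0,0]],
    [0.5,[0,0,0],[0,0,0]],
  ],
)

```text
time: 11.32
tool_pos: [0.4769, 0.345, 0.0116]
orientation: [1.229, 1.195, -1.234]
wrist_force: [-1.7, -0.4, -0.5]
finger_gap: 0.505
```

```bash
python3 - <<'E'
from h import *
snap('side','s7.png')
c=load('s7.png'); cv2.imwrite('pics/s7c.png',cv2.resize(c['pixels'][160:360,280:500,::-1],None,fx=3,fy=3,interpolation=cv2.INTER_CUBIC))
E
```

```text
(no output)
```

View pics/s7c.png

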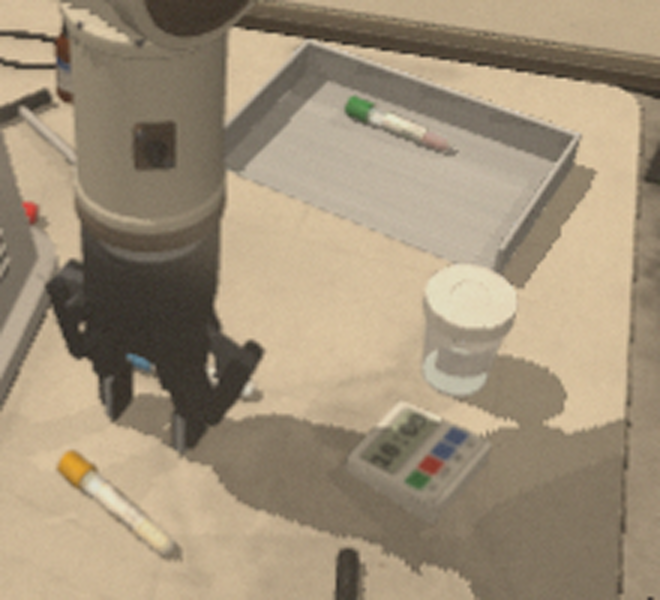

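servo_tool(
  targets=[
    [0.5,[-0.1,0,0.2],[0,0,0]],
    [0.5,[0,0,0.3],[0,0,0]],
    [0.5,[0,0,0.3],[0,0,0]],
    [0.5,[0,0,0.3],[0,0,0]],
    [0.5,[0,0,0.3],[0,0,0]],
    [0.5,[0,0,0.3],[0,0,0]],
    [0.5,[0,0,0.3],[0,0,0]],
    [0.5,[0,0,0.3],[0,0,0]],
    [0.5,[0,0,0.3],[0,0,0]],
    [0.5,[0,0,0.3],[0,0,0]],
  ],
)

```text
time: 12.2
tool_pos: [0.4759, 0.2876, 0.0153]
orientation: [1.231, 1.195, -1.231]
wrist_force: [-0.4, 0.3, -0.0]
finger_gap: 0.502
```

servo_tool(
  targets=[
    [0.5,[0,0,0.3],[0,0,0]],
    [0.5,[0,0,0.3],[0,0,0]],
    [0.5,[0,0,0.3],[0,0,0]],
    [0.5,[0,0,0.3],[0,0,0]],
    [0.5,[0,0,0.3],[0,0,0]],
    [0.5,[0,0,0.3],[0,0,0]],
    [0.5,[0,0,0.3],[0,0,0]],
    [0.5,[0,0,0.3],[0,0,0]],
    [0.5,[0,0,0.3],[0,0,0]],
    [0.5,[0,0,0.3],[0,0,0]],
  ],
)

```text
time: 13.03
tool_pos: [0.4741, 0.2276, 0.0153]
orientation: [1.231, 1.195, -1.231]
wrist_force: [0.1, 0.5, 0.5]
finger_gap: 0.502
```

```bash
python3 - <<'E'
from h import *
snap('side','s8.png')
c=load('s8.png'); cv2.imwrite('pics/s8c.png',cv2.resize(c['pixels'][160:360,280:500,::-1],None,fx=3,fy=3,interpolation=cv2.INTER_CUBIC))
E
```

```text
(no output)
```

View pics/s8c.png

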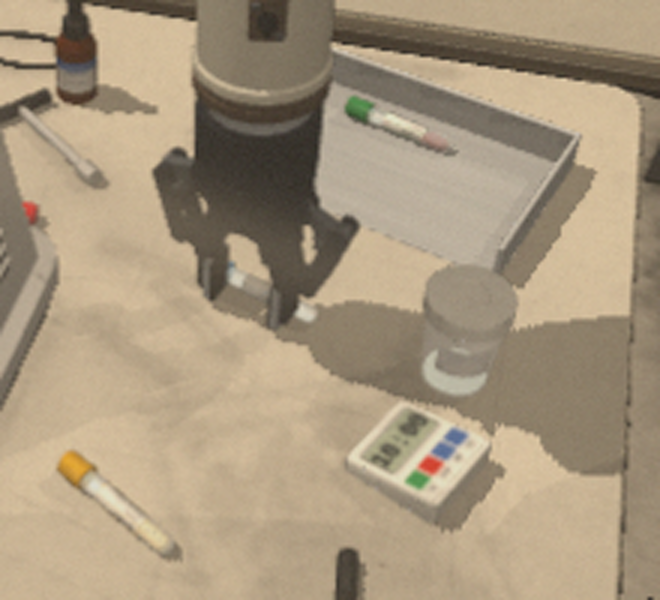

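The blue tube is squared up against both fingers. Continuing.

servo_tool(
  targets=[
    [0.5,[0.1,0,0.3],[0,0,0]],
    [0.5,[0,0,0.3],[0,0,0]],
    [0.5,[0,0,0.3],[0,0,0]],
    [0.5,[0,0,0.3],[0,0,0]],
    [0.5,[0,0,0.3],[0,0,0]],
    [0.5,[0,0,0.3],[0,0,0]],
    [0.5,[0,0,0.3],[0,0,0]],
    [0.5,[0,0,0.3],[0,0,0]],
    [0.5,[0,0,0.3],[0,0,0]],
    [0.5,[0,0,0.3],[0,0,0]],
  ],
)

```text
time: 13.92
tool_pos: [0.4723, 0.1676, 0.0134]
orientation: [1.231, 1.195, -1.231]
wrist_force: [-0.7, 0.0, 0.3]
finger_gap: 0.499
```

servo_tool(
  targets=[
    [0.5,[0,0,0.3],[0,0,0]],
    [0.5,[0,0,0.3],[0,0,0]],
    [0.5,[0,0,0.3],[0,0,0]],
    [0.5,[0,0,0.3],[0,0,0]],
    [0.5,[0,0,0.3],[0,0,0]],
    [0.5,[0,0,0.3],[0,0,0]],
    [0.5,[0,0,0.3],[0,0,0]],
    [0.5,[0,0,0.3],[0,0,0]],
    [0.5,[0,0,0.3],[0,0,0]],
    [0.5,[0,0,0.3],[0,0,0]],
  ],
)

```text
time: 14.75
tool_pos: [0.4705, 0.1077, 0.0133]
orientation: [1.231, 1.195, -1.231]
wrist_force: [0.1, 0.3, -0.0]
finger_gap: 0.498
```

servo_tool(
  targets=[
    [0.5,[0,0,0.3],[0,0,0]],
    [0.5,[0,0,0.3],[0,0,0]],
    [0.5,[0,0,0.3],[0,0,0]],
    [0.5,[0,0,0.3],[0,0,0]],
    [0.5,[0,0,0.3],[0,0,0]],
    [0.5,[0,0,0.3],[0,0,0]],
    [0.5,[0,0,0.3],[0,0,0]],
    [0.5,[0,0,0.3],[0,0,0]],
    [0.5,[0,0,0.2],[0,0,0]],
    [0.5,[0,0,0.1],[0,0,0]],
  ],
)

```text
time: 15.58
tool_pos: [0.4689, 0.0534, 0.0133]
orientation: [1.232, 1.194, -1.232]
wrist_force: [-0.4, -0.3, 0.2]
finger_gap: 0.501
```

servo_tool(
  targets=[
    [0.5,[0,0,-0.3],[0,0,0]],
    [0.5,[0,0,-0.7],[0,0,0]],
    [0.5,[-0.5,0,-0.7],[0,0,0]],
    [0.5,[-1,0,-1],[0,0,0]],
    [0.5,[-1,0,-1],[0,0,0]],
    [0.5,[-1,0,-1],[0,0,0]],
    [0.5,[0,0,-1],[0,0,0]],
    [0.5,[0,0,-1],[0,0,0]],
    [0.5,[0,0,-1],[0,0,0]],
    [0.5,[0,0,-1],[0,0,0]],
  ],
)

```text
time: 16.42
tool_pos: [0.4737, 0.2309, 0.0845]
orientation: [1.231, 1.196, -1.229]
wrist_force: [1.1, -0.5, 0.9]
finger_gap: 0.496
```

```bash
python3 - <<'E'
from h import *
snap('side','s9.png')
c=load('s9.png'); cv2.imwrite('pics/s9c.png',cv2.resize(c['pixels'][160:360,280:500,::-1],None,fx=3,fy=3,interpolation=cv2.INTER_CUBIC))
E
```

```text
(no output)
```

View pics/s9c.png

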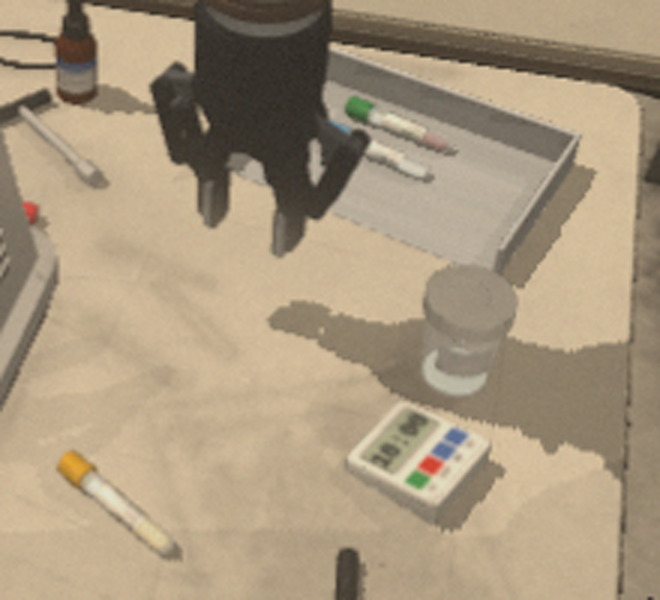

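The blue tube is inside as well. Before sweeping orange I'll check the clearance to the centrifuge.

```bash
python3 - <<'E'
from h import *
for fn in('top0.png','side0.png'):
    c=load(fn); Z=c['range_z']; vs,us=np.nonzero(Z>0); z=Z[vs,us]
    K=np.array([[c['fx'],0,c['cx']],[0,c['fy'],c['cy']],[0,0,1]],float)
    p=cv2.undistortPoints(np.c_[us,vs].astype(float).reshape(-1,1,2),K,c['D']).reshape(-1,2)
    P=(np.c_[p,np.ones(len(p))]*z[:,None])@cv2.Rodrigues(c['attitude'])[0].T+c['position']
    for y in np.arange(.36,.56,.03):
        row=[]
        for zl,zh in((.04,.1),(.1,.2),(.2,.35),(.35,.6)):
            k=(P[:,1]>y)&(P[:,1]<y+.03)&(P[:,2]>zl)&(P[:,2]<zh)&(P[:,0]>.42)&(P[:,0]<.8)
            row.append(np.round(np.sort(P[k,0])[3],3) if k.sum()>5 else None)
        print(fn,y.round(2),row)
E
```

```text
top0.png 0.36 [np.float64(0.556), np.float64(0.571), np.float64(0.584), None]
top0.png 0.39 [np.float64(0.547), np.float64(0.554), np.float64(0.576), None]
top0.png 0.42 [np.float64(0.54), np.float64(0.548), np.float64(0.568), None]
top0.png 0.45 [np.float64(0.531), np.float64(0.537), np.float64(0.56), None]
top0.png 0.48 [np.float64(0.524), np.float64(0.533), np.float64(0.552), None]
top0.png 0.51 [np.float64(0.515), np.float64(0.499), np.float64(0.544), None]
top0.png 0.54 [np.float64(0.508), np.float64(0.506), np.float64(0.536), None]
side0.png 0.36 [np.float64(0.552), np.float64(0.568), np.float64(0.581), None]
side0.png 0.39 [np.float64(0.544), np.float64(0.551), np.float64(0.573), None]
side0.png 0.42 [np.float64(0.536), np.float64(0.546), np.float64(0.565), None]
side0.png 0.45 [np.float64(0.528), np.float64(0.534), np.float64(0.558), None]
side0.png 0.48 [np.float64(0.521), np.float64(0.532), np.float64(0.55), None]
side0.png 0.51 [np.float64(0.513), np.float64(0.498), np.float64(0.542), None]
side0.png 0.54 [np.float64(0.505), np.float64(0.504), np.float64(0.534), None]
```

Clearance to the centrifuge face (x≈0.53 at y 0.45) is tight for the knuckles, so I'll come in further from it, at x≈0.447, y≈0.446.

servo_tool(
  targets=[
    [0.5,[0,-0.6,-0.5],[0,0,0]],
    [0.5,[0,-0.6,-1],[0,0,0]],
    [0.5,[0,-0.45,-1],[0,0,0]],
    [0.5,[0,0,-1],[0,0,0]],
    [0.5,[0,0,-1],[0,0,0]],
    [0.5,[0,0,-1],[0,0,0]],
    [0.5,[0,0,-1],[0,0,0]],
    [0.5,[0,0,-1],[0,0,0]],
    [0.5,[0,0,-0.5],[0,0,0]],
    [0.5,[0,0,0],[0,0,0]],
  ],
)

```text
time: 17.3
tool_pos: [0.4443, 0.3932, 0.0843]
orientation: [1.23, 1.2, -1.227]
wrist_force: [0.1, -0.4, 0.1]
finger_gap: 0.498
```

```bash
python3 - <<'E'
from h import *
snap('top','t10.png')
c=load('t10.png'); cv2.imwrite('pics/t10c.png',cv2.resize(c['pixels'][180:390,180:440,::-1],None,fx=3,fy=3,interpolation=cv2.INTER_CUBIC))
E
```

```text
(no output)
```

View pics/t10c.png

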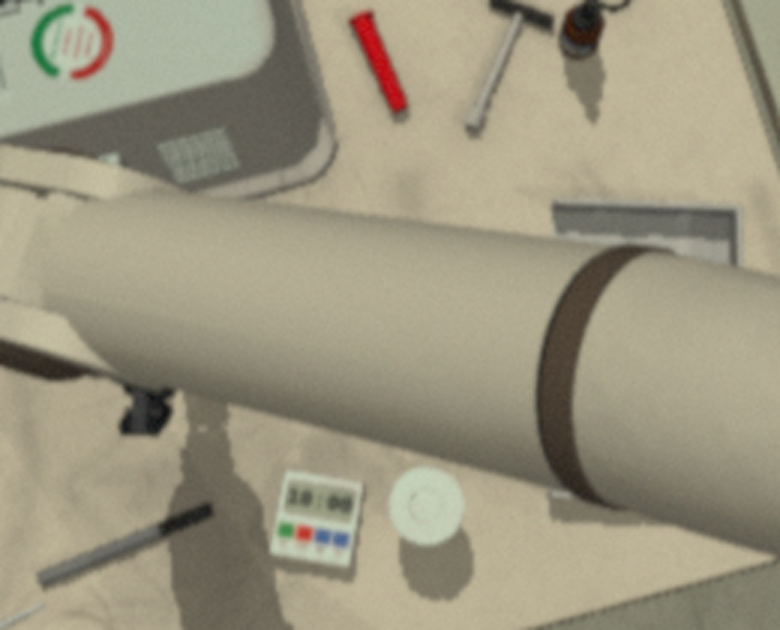

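The forearm reaches in over the tray, and the wrist housing at upper left (100,250) is next to the centrifuge. I'll check that clearance from the side.

```bash
python3 - <<'E'
from h import *
snap('side','s10.png')
def cloud(fn):
    c=load(fn); Z=c['range_z']; vs,us=np.nonzero(Z>0); z=Z[vs,us]
    K=np.array([[c['fx'],0,c['cx']],[0,c['fy'],c['cy']],[0,0,1]],float)
    p=cv2.undistortPoints(np.c_[us,vs].astype(float).reshape(-1,1,2),K,c['D']).reshape(-1,2)
    return (np.c_[p,np.ones(len(p))]*z[:,None])@cv2.Rodrigues(c['attitude'])[0].T+c['position'], np.abs(Z-load(fn[0].replace('t','top0.png').replace('s','side0.png'))['range_z'])[vs,us]>.03
for fn in('t10.png','s10.png'):
    P,ch=cloud(fn); P=P[ch]
    for zl in np.arange(.05,.55,.04):
        k=(P[:,2]>zl)&(P[:,2]<zl+.04)&(P[:,1]>.25)
        if k.sum()>5: q=P[k]; print(fn,zl.round(2),k.sum(),'x',np.percentile(q[:,0],[1,99]).round(3),'y',np.percentile(q[:,1],[1,99]).round(3), 'y at max x',q[np.argsort(q[:,0])[-5],1].round(3))
P,_=cloud('top0.png'); k=(P[:,1]>.3)&(P[:,1]<.55)&(P[:,0]>.5)&(P[:,0]<.75); print('centri top',np.percentile(P[k,2],[50,90,99]))
E
```

```text
t10.png 0.05 17 x [0.429 0.767] y [0.285 0.913] y at max x 0.284
t10.png 0.09 40 x [0.395 0.753] y [0.323 0.892] y at max x 0.307
t10.png 0.13 72 x [0.385 0.86 ] y [0.346 0.882] y at max x 0.871
t10.png 0.17 184 x [0.38  0.843] y [0.354 0.862] y at max x 0.472
t10.png 0.21 74 x [0.409 0.908] y [0.316 0.683] y at max x 0.54
t10.png 0.25 12 x [0.407 0.929] y [0.4   0.642] y at max x 0.602
t10.png 0.29 9 x [0.893 0.949] y [0.467 0.641] y at max x 0.534
t10.png 0.33 9 x [0.902 0.957] y [0.512 0.659] y at max x 0.608
t10.png 0.41 145 x [0.385 0.493] y [0.342 0.444] y at max x 0.425
t10.png 0.45 1833 x [0.385 0.496] y [0.342 0.438] y at max x 0.398
t10.png 0.49 2580 x [0.377 0.48 ] y [0.302 0.395] y at max x 0.377
t10.png 0.53 2367 x [0.362 0.452] y [0.256 0.338] y at max x 0.287
s10.png 0.05 148 x [0.409 0.765] y [0.35  0.734] y at max x 0.702
s10.png 0.09 562 x [0.392 0.722] y [0.379 0.693] y at max x 0.72
s10.png 0.13 985 x [0.38  0.666] y [0.378 0.681] y at max x 0.714
s10.png 0.17 964 x [0.378 0.817] y [0.379 0.682] y at max x 0.568
s10.png 0.21 1361 x [0.407 0.847] y [0.374 0.66 ] y at max x 0.552
s10.png 0.25 1097 x [0.405 0.913] y [0.372 0.513] y at max x 0.257
s10.png 0.29 1349 x [0.407 0.472] y [0.379 0.429] y at max x 0.455
s10.png 0.33 1716 x [0.407 0.472] y [0.379 0.431] y at max x 0.5
s10.png 0.37 1804 x [0.392 0.487] y [0.371 0.438] y at max x 0.414
s10.png 0.41 4074 x [0.384 0.497] y [0.34  0.446] y at max x 0.421
s10.png 0.45 6458 x [0.38  0.492] y [0.318 0.439] y at max x 0.419
s10.png 0.49 4504 x [0.371 0.477] y [0.288 0.393] y at max x 0.371
centri top [0.21258388 0.23691366 0.24113379]
```

View pics/s10.png

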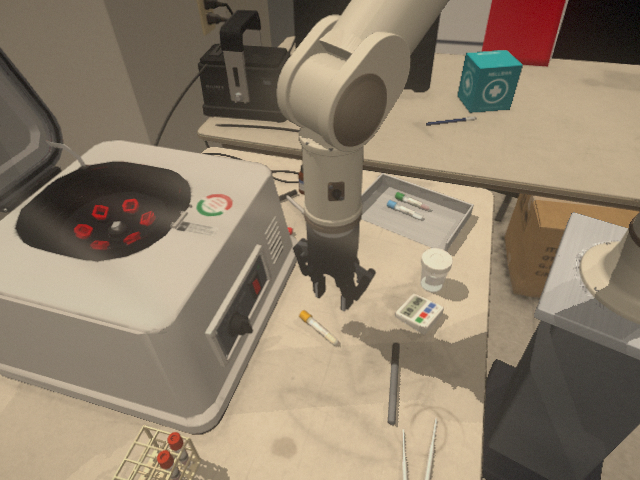

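servo_tool(
  targets=[
    [0.5,[0,-0.1,-0.7],[0,0,0]],
    [0.5,[0,0,-1],[0,0,0]],
    [0.5,[0,0,-0.7],[0,0,0]],
    [0.5,[0,0,-0.3],[0,0,0]],
    [0.5,[0,0,0],[0,0,0]],
  ],
)

```text
time: 17.82
tool_pos: [0.4453, 0.4434, 0.0834]
orientation: [1.231, 1.195, -1.231]
wrist_force: [0.3, 0.4, 0.1]
finger_gap: 0.503
```

```bash
python3 - <<'E'
from h import *
snap('side','s11.png')
c=load('s11.png'); cv2.imwrite('pics/s11c.png',cv2.resize(c['pixels'][200:400,230:450,::-1],None,fx=3,fy=3,interpolation=cv2.INTER_CUBIC))
E
```

```text
(no output)
```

View pics/s11c.png

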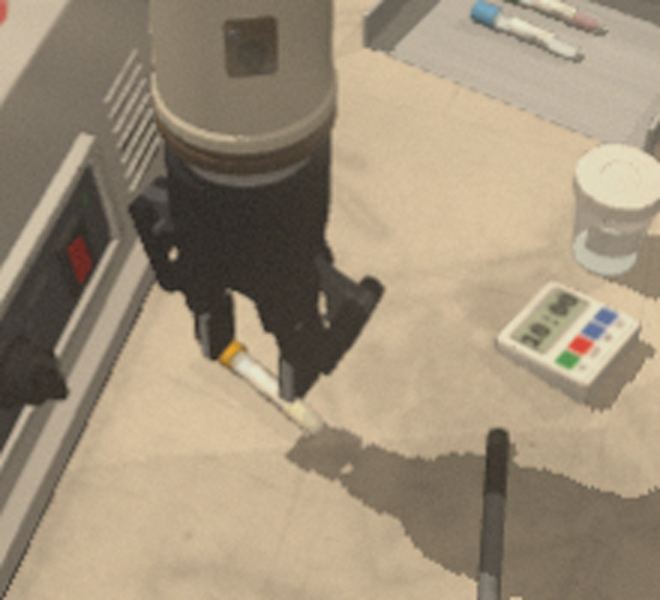

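servo_tool(
  targets=[
    [0.5,[0.2,0,-0.25],[0,0,0]],
    [0.5,[0.7,0,0],[0,0,0]],
    [0.5,[0.7,0,0],[0,0,0]],
    [0.5,[0.5,0,0],[0,0,0]],
    [0.5,[0,0,0],[0,0,0]],
  ],
)

```text
time: 18.28
tool_pos: [0.4443, 0.4454, 0.0374]
orientation: [1.226, 1.194, -1.236]
wrist_force: [-0.8, -0.6, -0.9]
finger_gap: 0.502
```

```bash
python3 - <<'E'
from h import *
snap('side','s12.png')
c=load('s12.png'); cv2.imwrite('pics/s12c.png',cv2.resize(c['pixels'][200:400,230:450,::-1],None,fx=3,fy=3,interpolation=cv2.INTER_CUBIC))
E
```

```text
(no output)
```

View pics/s12c.png

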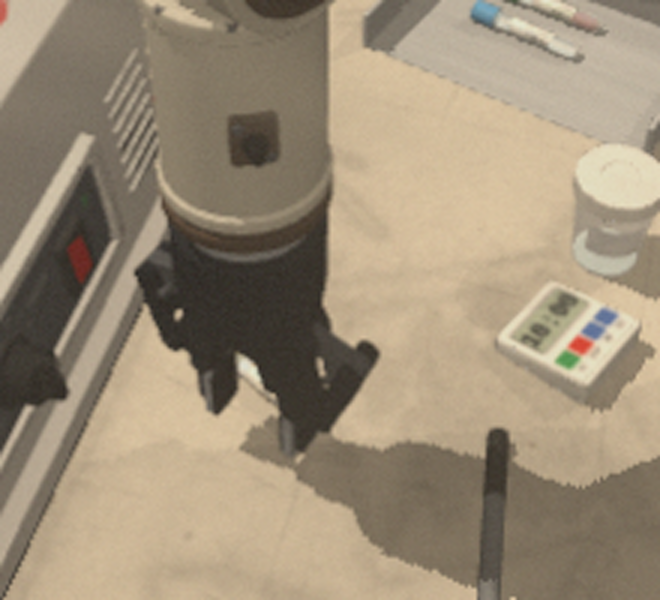

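servo_tool(
  targets=[
    [0.5,[0.5,0,0],[0,0,0]],
    [0.5,[0.4,0,0],[0,0,0]],
    [0.5,[0.15,0,0],[0,0,0]],
    [0.5,[0,0,0],[0,0,0]],
  ],
)

```text
time: 18.67
tool_pos: [0.4452, 0.4475, 0.0192]
orientation: [1.23, 1.195, -1.233]
wrist_force: [0.4, -0.2, 0.5]
finger_gap: 0.504
```

```bash
python3 - <<'E'
from h import *
snap('side','s13.png')
c=load('s13.png'); cv2.imwrite('pics/s13c.png',cv2.resize(c['pixels'][200:400,230:450,::-1],None,fx=3,fy=3,interpolation=cv2.INTER_CUBIC))
E
```

```text
(no output)
```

View pics/s13c.png

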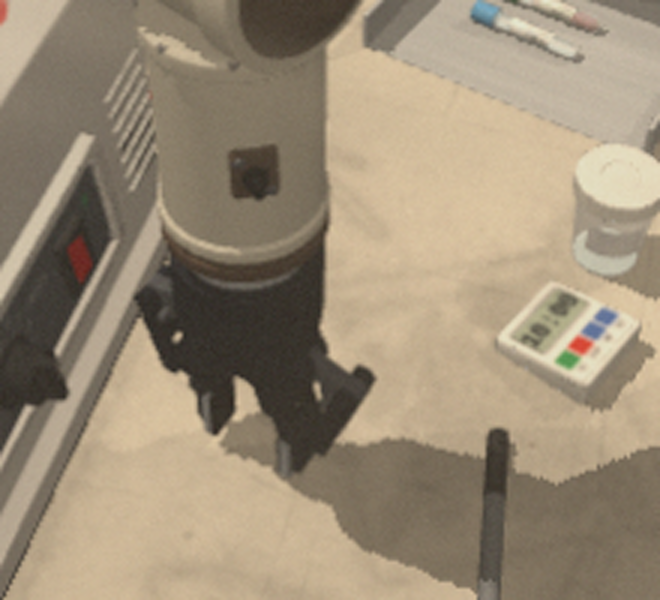

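servo_tool(
  targets=[
    [0.5,[0.27,0,0.2],[0,0,0]],
    [0.5,[0,0,0.3],[0,0,0]],
    [0.5,[0,0,0.3],[0,0,0]],
    [0.5,[0,0,0.3],[0,0,0]],
    [0.5,[0,0.02,0.3],[0,0,0]],
    [0.5,[0,0.02,0.3],[0,0,0]],
    [0.5,[0,0.02,0.3],[0,0,0]],
    [0.5,[0,0.02,0.3],[0,0,0]],
    [0.5,[0,0.02,0.3],[0,0,0]],
    [0.5,[0,0.02,0.3],[0,0,0]],
  ],
)

```text
time: 19.55
tool_pos: [0.4464, 0.3895, 0.015]
orientation: [1.231, 1.195, -1.231]
wrist_force: [1.0, -0.4, 0.7]
finger_gap: 0.505
```

servo_tool(
  targets=[
    [0.5,[0,0.02,0.3],[0,0,0]],
    [0.5,[0,0.02,0.3],[0,0,0]],
    [0.5,[0,0.02,0.3],[0,0,0]],
    [0.5,[0,0.02,0.3],[0,0,0]],
    [0.5,[0,0.02,0.3],[0,0,0]],
    [0.5,[0,0.02,0.3],[0,0,0]],
    [0.5,[0,0.02,0.3],[0,0,0]],
    [0.5,[0,0.02,0.3],[0,0,0]],
    [0.5,[0,0.02,0.3],[0,0,0]],
    [0.5,[0,0.02,0.3],[0,0,0]],
  ],
)

```text
time: 20.38
tool_pos: [0.4486, 0.3294, 0.0149]
orientation: [1.231, 1.195, -1.231]
wrist_force: [-0.5, -1.4, -0.8]
finger_gap: 0.502
```

```bash
python3 - <<'E'
from h import *
snap('side','s14.png')
c=load('s14.png'); cv2.imwrite('pics/s14c.png',cv2.resize(c['pixels'][180:380,250:470,::-1],None,fx=3,fy=3,interpolation=cv2.INTER_CUBIC))
E
```

```text
(no output)
```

View pics/s14c.png

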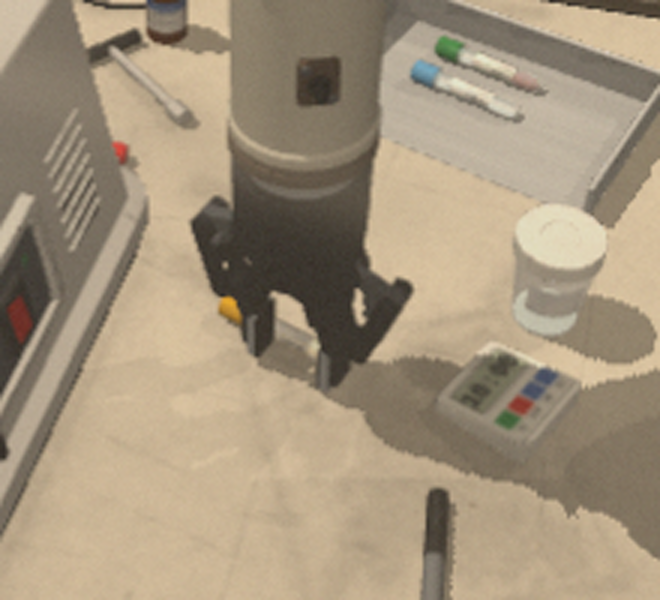

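The orange tube is moving but sits off-centre towards its cap, which is at (228,309). I'll check the offset.

```bash
python3 - <<'E'
from h import *
c=load('s14.png')
print(rayplane(c,[(219/3+250-.3,305/3+180-.3),(240/3+250,312/3+180),(318/3+250,345/3+180)],.008))
E
```

```text
[[0.51218817 0.31462616 0.008     ]
 [0.49669075 0.31308855 0.008     ]
 [0.44111444 0.31118178 0.008     ]]
```

The middle of the tube is at x≈0.468, and the foot-side finger barely overlaps it. I'll back off slightly, re-centre by +18 mm in x, then go on.

servo_tool(
  targets=[
    [0.5,[0,0,-0.4],[0,0,0]],
    [0.5,[0,0.4,-0.1],[0,0,0]],
    [0.5,[0.05,0.5,0],[0,0,0]],
    [0.5,[0,0,0.2],[0,0,0]],
    [0.5,[0,0,0.2],[0,0,0]],
    [0.5,[0,0,0.3],[0,0,0]],
    [0.5,[0,0,0.3],[0,0,0]],
    [0.5,[0,0,0.3],[0,0,0]],
    [0.5,[0,0,0.3],[0,0,0]],
    [0.5,[0,0,0.3],[0,0,0]],
  ],
)

```text
time: 21.27
tool_pos: [0.4656, 0.3005, 0.0139]
orientation: [1.231, 1.195, -1.232]
wrist_force: [0.2, -0.3, -0.5]
finger_gap: 0.505
```

servo_tool(
  targets=[
    [0.5,[0,0,0.3],[0,0,0]],
    [0.5,[0,0,0.3],[0,0,0]],
    [0.5,[0,0,0.3],[0,0,0]],
    [0.5,[0,0,0.3],[0,0,0]],
    [0.5,[0,0,0.3],[0,0,0]],
    [0.5,[0,0,0.3],[0,0,0]],
    [0.5,[0,0,0.3],[0,0,0]],
    [0.5,[0,0,0.3],[0,0,0]],
    [0.5,[0,0,0.3],[0,0,0]],
    [0.5,[0,0,0.3],[0,0,0]],
  ],
)

```text
time: 22.1
tool_pos: [0.4639, 0.241, 0.0139]
orientation: [1.231, 1.195, -1.231]
wrist_force: [0.5, -0.3, 0.1]
finger_gap: 0.5
```

```bash
python3 - <<'E'
from h import *
snap('side','s15.png')
c=load('s15.png'); cv2.imwrite('pics/s15c.png',cv2.resize(c['pixels'][160:360,280:500,::-1],None,fx=3,fy=3,interpolation=cv2.INTER_CUBIC))
E
```

```text
(no output)
```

View pics/s15c.png

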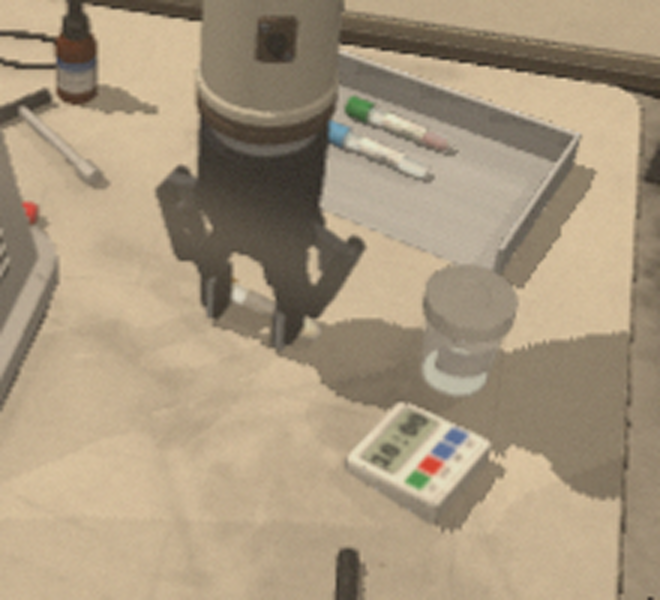

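Now it's centred. Finishing the sweep.

servo_tool(
  targets=[
    [0.5,[0,0,0.3],[0,0,0]],
    [0.5,[0,0,0.3],[0,0,0]],
    [0.5,[0,0,0.3],[0,0,0]],
    [0.5,[0,0,0.3],[0,0,0]],
    [0.5,[0,0,0.3],[0,0,0]],
    [0.5,[0,0,0.3],[0,0,0]],
    [0.5,[0,0,0.3],[0,0,0]],
    [0.5,[0,0,0.3],[0,0,0]],
    [0.5,[0,0,0.3],[0,0,0]],
    [0.5,[0,0,0.3],[0,0,0]],
  ],
)

```text
time: 22.98
tool_pos: [0.4621, 0.1809, 0.0139]
orientation: [1.231, 1.195, -1.231]
wrist_force: [-0.7, 0.1, 0.8]
finger_gap: 0.501
```

servo_tool(
  targets=[
    [0.5,[0,0,0.3],[0,0,0]],
    [0.5,[0,0,0.3],[0,0,0]],
    [0.5,[0,0,0.3],[0,0,0]],
    [0.5,[0,0,0.3],[0,0,0]],
    [0.5,[0,0,0.3],[0,0,0]],
    [0.5,[0,0,0.3],[0,0,0]],
    [0.5,[0,0,0.3],[0,0,0]],
    [0.5,[0,0,0.3],[0,0,0]],
    [0.5,[0,0,0.3],[0,0,0]],
    [0.5,[0,0,0.3],[0,0,0]],
  ],
)

```text
time: 23.82
tool_pos: [0.4603, 0.121, 0.0139]
orientation: [1.231, 1.195, -1.231]
wrist_force: [-0.6, -0.7, -0.3]
finger_gap: 0.501
```

servo_tool(
  targets=[
    [0.5,[0,0,0.3],[0,0,0]],
    [0.5,[0,0,0.3],[0,0,0]],
    [0.5,[0,0,0.3],[0,0,0]],
    [0.5,[0,0,0.3],[0,0,0]],
    [0.5,[0,0,0.3],[0,0,0]],
    [0.5,[0,0,0.2],[0,0,0]],
    [0.5,[0,0,0.2],[0,0,0]],
    [0.5,[0,0,0.1],[0,0,0]],
    [0.5,[0,0,0],[0,0,0]],
  ],
)

```text
time: 24.57
tool_pos: [0.4591, 0.081, 0.0139]
orientation: [1.232, 1.194, -1.232]
wrist_force: [-0.0, 0.1, 0.2]
finger_gap: 0.499
```

servo_tool(
  targets=[
    [0.5,[0,0,-0.3],[0,0,0]],
    [0.5,[0,0,-0.7],[0,0,0]],
    [0.5,[-0.5,0,-0.7],[0,0,0]],
    [0.5,[-1,0,-1],[0,0,0]],
    [0.5,[-1,0,-1],[0,0,0]],
    [0.5,[-1,0,-1],[0,0,0]],
    [0.5,[-1,0,-1],[0,0,0]],
    [0.5,[-1,0,-1],[0,0,0]],
    [0.5,[-1,0,-1],[0,0,0]],
    [0.5,[-1,0,-1],[0,0,0]],
  ],
)

```text
time: 25.4
tool_pos: [0.4633, 0.2582, 0.1659]
orientation: [1.23, 1.197, -1.229]
wrist_force: [1.3, -0.0, -0.9]
finger_gap: 0.496
```

```bash
python3 - <<'E'
from h import *
snap('side','s16.png'); c=load('s16.png'); cv2.imwrite('pics/s16c.png',cv2.resize(c['pixels'][160:360,280:500,::-1],None,fx=3,fy=3,interpolation=cv2.INTER_CUBIC))
E
```

```text
(no output)
```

View pics/s16c.png

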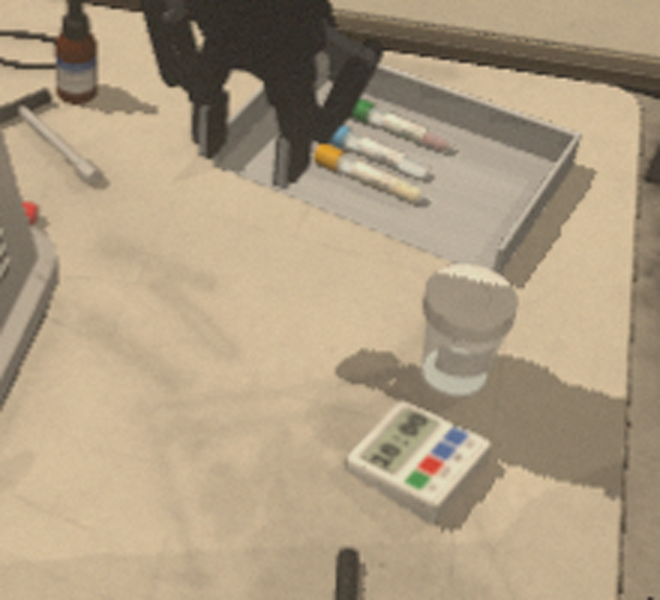

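All three tubes lie side by side in the tray. Orange has its cap at (318,153) and its foot at (427,202). I'll check the margins numerically and compare the bystanders with the first picture.

```bash
python3 - <<'E'
from h import *
np.set_printoptions(precision=4,suppress=True)
c=load('s16.png'); f=lambda u,v:(u/3+280-.33,v/3+160-.33)
print(rayplane(c,[f(317,153),f(427,202),f(434,176),f(455,151)],.0075))
print('front line floor', rayplane(c,[f(245,176),f(490,265)],0))
d=load('side0.png')
for n,(x0,y0,x1,y1) in dict(timer=(395,290,445,330),cup=(418,245,456,294),marker=(385,340,405,425),bottle=(295,155,315,198)).items():
    a=d['pixels'][y0:y1,x0:x1].astype(float).mean(2);b=c['pixels'][y0:y1,x0:x1].astype(float).mean(2)
    print(n,cv2.phaseCorrelate(a,b))
E
```

```text
[[0.5029 0.0613 0.0075]
 [0.4107 0.0707 0.0075]
 [0.4176 0.0414 0.0075]
 [0.4153 0.0067 0.0075]]
front line floor [[0.5406 0.1044 0.    ]
 [0.3503 0.1012 0.    ]]
timer ((0.16878522786719685, -0.04676280221626783), 0.6045949422252668)
cup ((-0.29897900222247387, 0.05625157022597094), 0.7402250509541046)
marker ((0.03851551580699564, -0.02499038448863189), 0.9836772091402559)
bottle ((0.06686925162371438, 0.48736838838647856), 1.0017070048239605)
```

servo_tool(
  targets=[
    [0.5,[0,0,0],[0,0,0]],
    [0.5,[0,0,0],[0,0,0]],
    [0.5,[0,0,0],[0,0,0]],
  ],
)

```text
time: 25.7
tool_pos: [0.4636, 0.2548, 0.1633]
orientation: [1.229, 1.195, -1.233]
wrist_force: [0.3, -0.3, -0.5]
finger_gap: 0.501
```

```bash
python3 -c "
from rig import r
print(r.hand_in())"
```

```text
the job is handed in; nothing more can be done
None
```

All three tubes are in the tray, and I handed the job in at about 26 s. I swept them in one at a time (green, blue, orange) at about 70 mm/s, with the half-open fingertips just above the table. None was gripped or lifted.

**Tubes:** in the last side picture they lie side by side on the tray floor. Orange, nearest the open front, has its axis 30–40 mm inside the front edge.

**Other things:** the cup, timer, marker and bottle show less than half a pixel of shift from the first picture. I did not measure the tape; the arm stayed well away from it.

**Forces and clearance:** the readings at the end of each move never rose above noise (under 2 N). The gripper ended clear of everything, about 0.16 m above the table.

**What didn't agree or went off plan:**
- The orange tube sat off-centre partway through its sweep, so I backed off and re-centred the fingers before going on.
- The tray front measured y≈0.10 in the side view and 0.11 in the top view, which is small beside the margin.
- The top camera was blocked by the forearm, so the final check rests on the side view alone.

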